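# Check the turntable's brake lever

### The job

Check the brake of the decorating turntable that has the vase on it: with the outside of your fingers press its lever in towards the fixed bar until it comes up against its stop, short of the bar, keep it there for a full second, let it spring right back out, then press it in to the stop again and finish while holding it there. Only press the lever from its outer side, without forcing it: do not grip it or the bar, and leave the vase, the other turntable's lever and everything else where they are.

Things in the scene. Friction and masses are not known exactly. Their poses are not given: they have to be found in the camera images.
- work: The turntable under the vase: a grey steel decorating turntable fixed to the table, wheel 190 mm across, its top 90 mm high. Origin under the wheel's centre at table height; the fixed bar and the brake lever stick out side by side along its own -x (roughly towards the robot), to about 260 mm; +y is the bar's side, -y the lever's.
- work_brake (a joint): Brake lever of the turntable with the vase: swing about a vertical pivot, rad. 0 is fully out, where a spring holds it; grows as the free end swings towards the bar, to a hard stop at 0.34, nearly parallel to the bar and about 30 mm short of it. The spring takes about 3 N at the pressing place to start and 6 N to hold at the stop.
- work_pivot (a point): That brake lever, a flat aluminium blade on edge, 9 mm thick, 134 mm long, spanning heights 55 to 77 mm. Origin on the pivot axis, at mid-height (66 mm above the table); its own -x runs along the blade to the free end (rounded, 18 mm thick), its own +y is horizontal, towards the bar: the pressing direction. The outer face, to be pressed, lies at y = -4.5 mm.
- work_pad (a point): The pressing place on that lever: on the outer face, 95 mm from the pivot, at mid-height. Axes as the lever's.
- work_bar: The fixed bar beside that lever: a round rod with a black rubber grip, 24 mm across, 140 mm long, along the turntable's x, axis 66 mm above the table. Origin at its rooted end; its own -x runs to the free end.
- vase: White ceramic vase, 86 mm across, 185 mm high, 0.45 kg, standing loose on the middle of one turntable's wheel. Origin at the centre of its underside, z up.
- spare: The other turntable, with nothing on it; the same in every way: a grey steel decorating turntable fixed to the table, wheel 190 mm across, its top 90 mm high. Origin under the wheel's centre at table height; the fixed bar and the brake lever stick out side by side along its own -x (roughly towards the robot), to about 260 mm; +y is the bar's side, -y the lever's.
- spare_brake (a joint): Brake lever of the empty turntable, same meaning as work_brake; to be left alone.
- paint_tall: a loose black paint bottle, 38 mm across, 115 mm high. Bystander; origin at the centre of its underside.
- paint_short: a loose black paint bottle, 40 mm across, 95 mm high. Bystander; origin at the centre of its underside.
- jar: a loose glass jar, 66 mm across, 50 mm high. Bystander; origin at the centre of its underside.
- cutout: a loose flat wooden cut-out, 60 x 36 mm, 10 mm thick, lying on the table beside the bar of the turntable with the vase. Bystander; origin at the centre of its underside.
- brush: a loose paint brush lying flat beside the bar of the empty turntable. Bystander.
- water_cup: a loose white cup, 72 mm across, 85 mm high. Bystander; origin at the centre of its underside.
- sponge: a loose sponge block, 90 x 60 x 30 mm. Bystander; origin at the centre of its underside.

How it is judged:
On the way, in this order (a step that is already met when the one before it is completed fails the run):
1. the lever is pressed in to its stop by the fingers and kept there (value of joint work_brake above 0.3 rad and contact force between the fingers and work_brake above 1 N), for 0.7 s.
2. the lever is let go and springs right back out (value of joint work_brake below 0.05 rad), for 0.1 s.
3. the lever is pressed in to its stop again (all of step 1), for 0.2 s.
At the end, for the whole second after the job is handed in: The fingers are holding the lever of the turntable with the vase in at its stop (joint above 0.30 of 0.34 rad, pressed with 1 to 45 N), at rest; the vase stands upright within 15 mm of where it was; the other lever is out (all of step 3 and contact force between anything else and work_brake below 45 N and value of joint spare_brake below 0.1 rad and distance of vase from where it was at the start of the episode below 0.015 m and angle between vase's own z axis and vertical below 0.15 rad and velocity of joint work_brake below 0.2 rad/s); the arm keeps its last pose, push and grip.
It fails at once if the lever is gripped or hooked between the fingers, or the fingers push or pinch the fixed bar ((contact force between the fingers and work_brake above 1 N and y of the grasp point in the frame of work_pivot between -0.005 and 0.08 m and x of the grasp point in the frame of work_pivot between -0.16 and 0.02 m and z of the grasp point in the frame of work_pivot below 0.024 m) or contact force between the fingers and work_bar above 3 N).
It fails at once if the lever is forced (more than 45 N) (contact force between anything else and work_brake above 45 N).
It fails at once if the other turntable's brake lever is pressed (value of joint spare_brake above 0.08 rad).
It fails at once if the vase is shifted more than 15 mm, lifted or tipped (distance of vase from where it was at the start of the episode above 0.015 m or angle between vase's own z axis and vertical above 0.15 rad).
It fails at once if a bystander is moved more than 20 mm (distance of any of paint_tall, paint_short, jar, cutout, brush, water_cup, sponge from where it was at the start of the episode above 0.02 m).
It also fails if it takes over 48 s, if anything falls off the work surface, if the arm or the gripper's body presses on something with over 40 N, if the wrist force passes 120 N, or if a joint passes its speed limit or range.

### The arm

A 7-joint arm with a two-finger parallel gripper is mounted at the origin on the work surface. World frame = base frame: x ahead of the robot, y to its left, z up, the work surface at z = 0. Lengths are in m, angles in rad, forces in N, time in s.
With the tool pointing down it reaches from about 0.425 to 0.925 m from the base axis. Payload 6.8 kg.
Tool frame: the origin (TCP) lies at the very end of the fingers, on their centre line; the grasp point (between the pads) lies r.grip_depth behind it (r.grip_depth is the distance from the TCP to the grasp point, in m); z points along the fingers, x is the direction in which the jaws open and shut, and the axes are right-handed (so a half turn about z gives the same grasp; the last joint's range is limited). The gripper opens to 85 mm and grips with 20 to 120 N. Pads are 22 mm wide; open, the fingers measure 114 mm over their backs; the gripper's body (76 mm by 85 mm) begins 54 mm behind the grasp point. The pads swing forward as they close: fully open they stand 13 mm farther back than shut.
Start: joints at [-1.426, 0.477, 0.022, 1.555, -0.011, 1.109, -0.083], TCP at [0.169, 0.654, 0.231] pointing down, gripper open.
Joint ranges: [-2.96, 2.96], [-0.34, 2.1], [-1.41, 1.46], [0.24, 2.44], [-1.37, 4.51], [0.17, 1.92], [-2.96, 2.96]. Speed limits (rad/s): [2.39, 2.39, 3.14, 3.14, 3.14, 3.14, 3.14].

### API

Orientations are given as a rotation vector (axis times angle).
In Python, from bench import readout, grab_frame, workorder, r gives the robot as it stands.
- The arm moves only by the shell command python3 -m handwheel 'ROWS' [FORCE]. ROWS is text: rows parted by semicolons, each of 7 numbers parted by spaces: the shift along the tool's x, y, z in mm, then the turn, a rotation vector about the tool's x, y, z in degrees, then the finger opening in mm, from 0 to 85.4. A call has 1 to 12 rows; each row is the pose to reach, as a shift and turn from the pose commanded when the call began, along the tool's axes at that moment; what a row does not reach only later rows make up. A row lasts 1/8 s, in which the tool goes at most 62.5 mm and 10.7 degrees, less where a joint would pass 70% of its speed; a pose out of reach is approached as far as the arm can. A call with a gripper value outside its range is refused whole. The fingers move at their own pace and stop on an object; FORCE is the grip in N (left out, the last holds). Time passes only in rows, so rows that repeat a pose let the fingers close. It gives the time, the measured TCP pose, the force and the opening at its end, in the units of the state.
- readout.get_obs(): the state, without advancing time (a new reading comes with each control period).
- grab_frame(name): name is "scene" or "top" or "wrist"; returns a dict with "pixels" (400x640x3 uint8, red, green, blue), "fx", "fy", "cx", "cy" (pixels), "rvec" (rotation vector, rad) and "tvec" (3), from world to camera coordinates, as OpenCV has them. Camera axes: x right, y down, z forward; pixel columns grow to the right and rows downward; lengths in m; the calibration is good to about 2 mm. The wrist camera is an equidistant fisheye: a pixel r from the principal point sees the ray r / f radians off the axis. A picture is of the moment at which its call begins. There is no depth.
- workorder.hand_in(): hands the job in, once; it reports no verdict.
The state is a dict: "clock": time; "joints": joint angles; "qvel": joint speeds; "tau": joint torques, N m; "tcp_pos": TCP position; "orientation": TCP orientation; "contact_force": force on the tool from outside, world axes, zero at the start; "moment": the same for the moment, N m; "grip_width": finger opening in m.
Only numpy, scipy, OpenCV 4.12 (cv2) and the standard library are available. Lean on these libraries where they do the work, as an engineer would, in place of code of your own. Each camera call takes 0.05 s, during which the arm holds its last target.

## Working session

There is one attempt and no reset: what is moved stays moved. The work goes in short steps, Python scripts to look and compute and a shell command to move; the robot and the scene stay as the last step left them, time stands still between calls to the robot, and variables do not carry over. Pictures are saved under pics/ and viewed, and the job is handed in when it is done.

```bash
mkdir -p pics; ls
python3 - <<'E'
from bench import readout, grab_frame, workorder, r
import cv2
print(readout.get_obs(), r.grip_depth)
for n in ("scene","top","wrist"):
    f=grab_frame(n); print(n,{k:v for k,v in f.items() if k!="pixels"})
    cv2.imwrite(f"pics/{n}0.png",f["pixels"][:,:,::-1])
E
```

```text
pics
{'clock': 0.0, 'joints': array([-1.42606946,  0.4777848 ,  0.02236118,  1.55643939, -0.01149089,
        1.10929001, -0.08312133]), 'qvel': array([ 4.58672150e-04,  1.31488769e-04,  2.73026255e-05, -7.94158133e-04,
        1.58395041e-03, -3.17244802e-04, -6.76407668e-04]), 'tau': array([-6.67598124e-04, -5.96446180e+01,  1.60775386e+00, -2.81192708e+01,
        1.24980760e-02,  9.39849357e-03,  6.46224919e-06]), 'tcp_pos': array([0.16872943, 0.65297066, 0.23034148]), 'orientation': array([ 2.48284246e+00,  1.92288132e+00, -2.07324096e-03]), 'contact_force': array([ 0.49125034,  0.327772  , -0.10684115]), 'moment': array([-0.02398796, -0.02675655, -0.02457523]), 'grip_width': 0.08526079653576753} 0.0187
scene {'fx': 366.0063810526956, 'fy': 366.0063810526956, 'cx': 321.9732438735033, 'cy': 202.03000876257633, 'rvec': array([ 1.59256052,  1.65638734, -0.93234899]), 'tvec': array([ 0.01604307, -0.24215847,  1.5810697 ])}
top {'fx': 426.5628237926484, 'fy': 426.5628237926484, 'cx': 317.22438573754664, 'cy': 207.45483964480343, 'rvec': array([ 2.12888918, -2.15087473,  0.16510312]), 'tvec': array([0.00402957, 0.60762995, 1.15738888])}
wrist {'fx': 309.70691628693146, 'fy': 309.70691628693146, 'cx': 321.3149332019727, 'cy': 201.97298090405894, 'rvec': array([-2.28620679, -1.77220704, -0.26381935]), 'tvec': array([-0.6736428 , -0.03838968,  0.38044174])}
```

View pics/scene0.png

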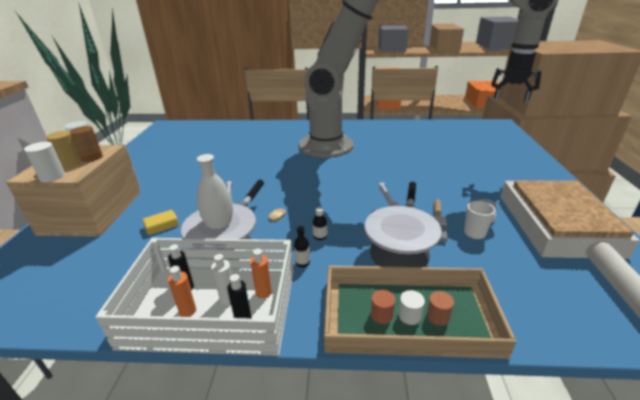

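View pics/top0.png

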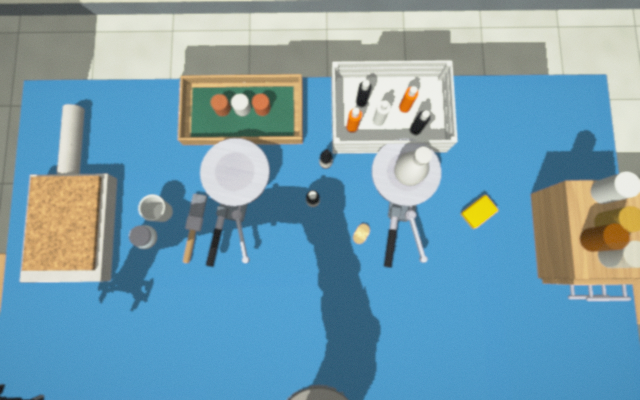

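View pics/wrist0.png

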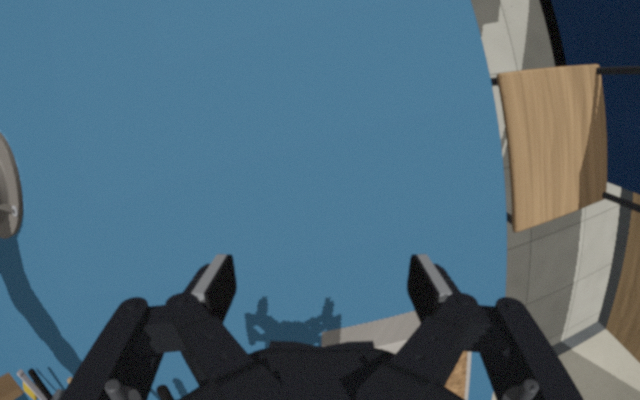

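```bash
cat > h.py <<'E'
import numpy as np, cv2
def ray(f,u,v,wrist=False):
    R=cv2.Rodrigues(np.array(f["rvec"]))[0]; t=np.array(f["tvec"])
    a=np.array([(u-f["cx"])/f["fx"],(v-f["cy"])/f["fy"]])
    if wrist:
        th=np.linalg.norm(a); d=np.array([*(a/th*np.sin(th)),np.cos(th)])
    else: d=np.array([*a,1.])
    d=R.T@d; return -R.T@t, d/np.linalg.norm(d)
def atz(f,u,v,z,w=False):
    o,d=ray(f,u,v,w); return o+d*(z-o[2])/d[2]
def tri(rs):
    A=0;b=0
    for o,d in rs:
        P=np.eye(3)-np.outer(d,d);A=A+P;b=b+P@o
    return np.linalg.solve(A,b)
def proj(f,p,w=False):
    R=cv2.Rodrigues(np.array(f["rvec"]))[0]; c=R@np.array(p)+f["tvec"]
    if w:
        n=np.hypot(c[0],c[1]); th=np.arctan2(n,c[2]); return np.array([f["cx"]+f["fx"]*th*c[0]/n, f["cy"]+f["fy"]*th*c[1]/n])
    return np.array([f["cx"]+f["fx"]*c[0]/c[2],f["cy"]+f["fy"]*c[1]/c[2]])
E
python3 - <<'E'
import cv2
a=cv2.imread("pics/top0.png")[130:280,360:480]; cv2.imwrite("pics/top0c.png",cv2.resize(a,None,fx=4,fy=4,interpolation=2)) 
a=cv2.imread("pics/scene0.png")[150:250,170:300]; cv2.imwrite("pics/scene0c.png",cv2.resize(a,None,fx=5,fy=5,interpolation=2))
E
```

```text
(no output)
```

View pics/top0c.png

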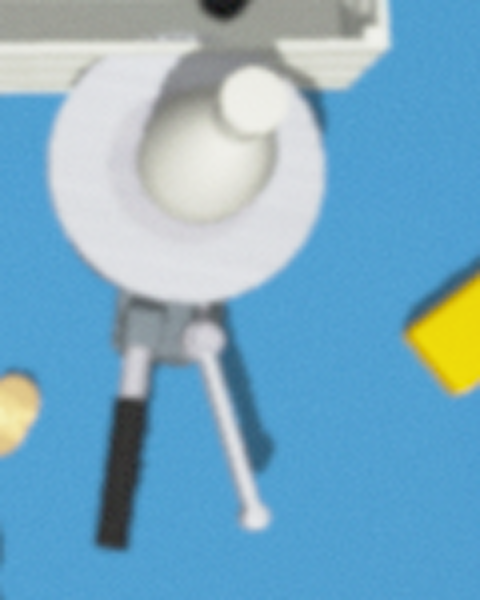

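View pics/scene0c.png

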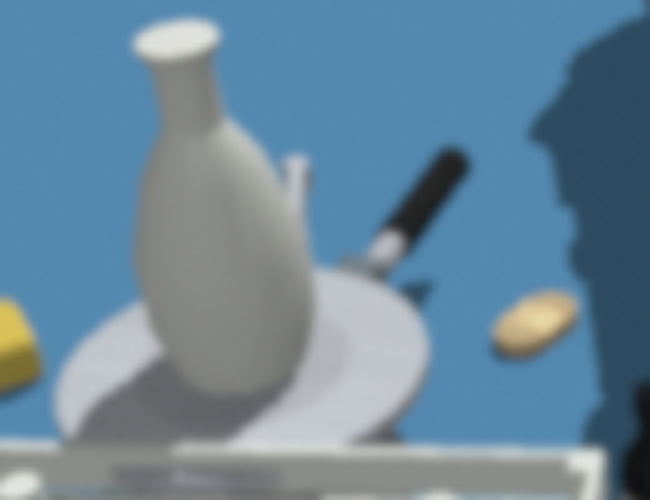

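Run:
```python
from h import *
from bench import grab_frame
f=grab_frame("top"); s=grab_frame("scene")
tip=(360+255/4,130+516/4); 
print("tip tri",tri([ray(f,*tip),ray(s,170+298/5,150+161/5)]))
T=atz(f,*tip,.077);P=atz(f,360+203/4,130+338/4,.077)
print("tip",T,"pivot",P, "len",np.linalg.norm(T-P))
print("bar",atz(f,360+112/4,130+545/4,.070),atz(f,360+130/4,130+400/4,.07),"tri end",tri([ray(f,360+112/4,130+540/4),ray(s,170+455/5,150+157/5)]))
print("wheel",atz(f,360+187/4,130+172/4,.09))
print("sponge",[atz(f,360+a/4,130+b/4,.03) for a,b in((405,335),(458,393),(480,275))])
print("cutout",atz(f,362,233,.01))
```

```text
tip tri [ 0.45885094 -0.28755198  0.07669089]
tip [ 0.45906206 -0.28852989  0.077     ] pivot [ 0.58072965 -0.25877561  0.077     ] len 0.12525301896945715
bar [ 0.44076174 -0.19244667  0.07      ] [ 0.53925167 -0.20832967  0.07      ] tri end [ 0.44378466 -0.19042382  0.07188691]
wheel [ 0.69450058 -0.24997292  0.09      ]
sponge [array([ 0.58785222, -0.4134105 ,  0.03      ]), array([ 0.54588097, -0.44843462,  0.03      ]), array([ 0.63077107, -0.46992908,  0.03      ])]
cutout [ 0.53754188 -0.13060757  0.01      ]
```

```bash
cat >> h.py <<'E'
def plan(pts, yaws=None):
    from bench import readout
    o=readout.get_obs(); R=cv2.Rodrigues(np.array(o["orientation"]))[0]
    yaw=np.degrees(np.arctan2(R[1,0],R[0,0])); print("t",o["clock"],"tcp",o["tcp_pos"].round(4),"yaw",yaw.round(1),"z",R[:,2].round(3),"F",o["contact_force"].round(2),"q",o["joints"].round(2),"g",round(o["grip_width"],4))
    for i,p in enumerate(pts):
        print((R.T@(np.array(p)-o["tcp_pos"])*1000).round(1), "turnz",None if yaws is None else round(yaw-yaws[i],1))
E
python3 -c "
from h import *
plan([(.45,.45,.25),(.57,.15,.25)],[55,15])"
```

```text
t 0.25 tcp [0.1688 0.6533 0.2308] yaw 75.5 z [-0.    -0.001 -1.   ] F [-0.15 -0.39 -0.43] q [-1.43  0.48  0.02  1.56 -0.01  1.11 -0.08] g 0.0854
[-126.5  323.1  -19. ] turnz 20.5
[-387.   514.4  -18.8] turnz 60.5
```

```bash
python3 -m handwheel '-21 54 -19 0 0 4 0;-42 108 -19 0 0 8 0;-63 162 -19 0 0 12 0;-84 216 -19 0 0 16 0;-105 270 -19 0 0 18 0;-126 323 -19 0 0 20 0;-170 355 -19 0 0 27 0;-213 387 -19 0 0 34 0;-256 419 -19 0 0 41 0;-300 450 -19 0 0 48 0;-343 482 -19 0 0 55 0;-387 514 -19 0 0 60 0' 60; python3 -c "
from h import *
plan([(.53,-.1,.25),(.46,-.345,.24)],[5,-5])"
```

```text
clock: 1.75
tcp_pos: [0.5701, 0.1489, 0.2504]
orientation: [-3.113, -0.42, -0.001]
contact_force: [0.8, -0.8, -0.4]
grip_width: -0.0003
t 1.75 tcp [0.5701 0.1489 0.2504] yaw 15.4 z [ 0.  0. -1.] F [ 0.76 -0.76 -0.41] q [-0.7   0.33  0.44  1.77 -0.16  1.07  0.06] g -0.0003
[-104.6  229.4    0.3] turnz 10.4
[-236.9  447.1   10.2] turnz 20.4
```

```bash
python3 -m handwheel '-20 48 0 0 0 2 0;-45 95 0 0 0 4 0;-65 142 0 0 0 6 0;-85 190 0 0 0 8 0;-105 232 0 0 0 10 0;-131 275 0 0 0 12 0;-157 318 0 0 0 14 0;-184 361 0 0 0 16 0;-210 404 0 0 0 18 0;-237 447 0 0 0 20 0;-237 447 0 0 0 20 0' 60
python3 - <<'E'
from h import *
from bench import grab_frame
plan([(.46,-.345,.12),(.485,-.345,.05)])
f=grab_frame("wrist"); cv2.imwrite("pics/w1.png",f["pixels"][:,:,::-1])
np.save("w1.npy",f,allow_pickle=True)
E
```

```text
clock: 3.12
tcp_pos: [0.4582, -0.3483, 0.2507]
orientation: [3.136, -0.135, -0.001]
contact_force: [0.3, 1.0, -0.1]
grip_width: -0.0001
t 3.125 tcp [ 0.4582 -0.3483  0.2507] yaw -4.9 z [-0.    -0.002 -1.   ] F [ 0.25  1.01 -0.14] q [-0.01  0.35  0.7   1.81 -0.25  1.07  0.7 ] g -0.0001
[  1.6  -3.8 130.7] turnz None
[ 26.5  -6.1 200.7] turnz None
```

View pics/w1.png

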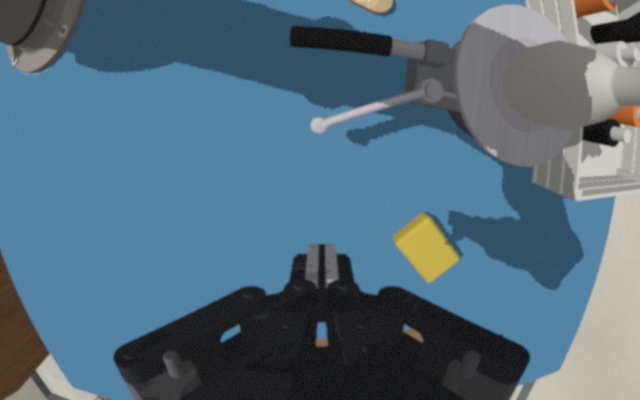

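The wrist view shows lever tip at (318,125), pivot (432,90), bar end (292,36) and the closed fingertips at (322,255). Triangulating.

```bash
python3 - <<'E'
from h import *
from bench import grab_frame
w=np.load("w1.npy",allow_pickle=True).item(); f=grab_frame("top")
for n,a,b in(("tip",(318,125),(423.75,259)),("piv",(432,90),(410.75,214.5)),("barend",(293,36.5),(388,266))):
    print(n,tri([ray(w,*a,True),ray(f,*b)]),atz(w,*a,.077 if n!="barend" else .068,True))
E
python3 - <<'E'
import cv2
a=cv2.imread("pics/w1.png")[20:145,280:450]; cv2.imwrite("pics/w1c.png",cv2.resize(a,None,fx=4.5,fy=4.5,interpolation=2))
E
```

```text
tip [ 0.45921477 -0.29006196  0.07082569] [ 0.45926325 -0.28975366  0.077     ]
piv [ 0.58101584 -0.25905093  0.07683902] [ 0.58123979 -0.25927577  0.077     ]
barend [ 0.44147431 -0.19305775  0.06641207] [ 0.44156401 -0.19345179  0.068     ]
```

View pics/w1c.png

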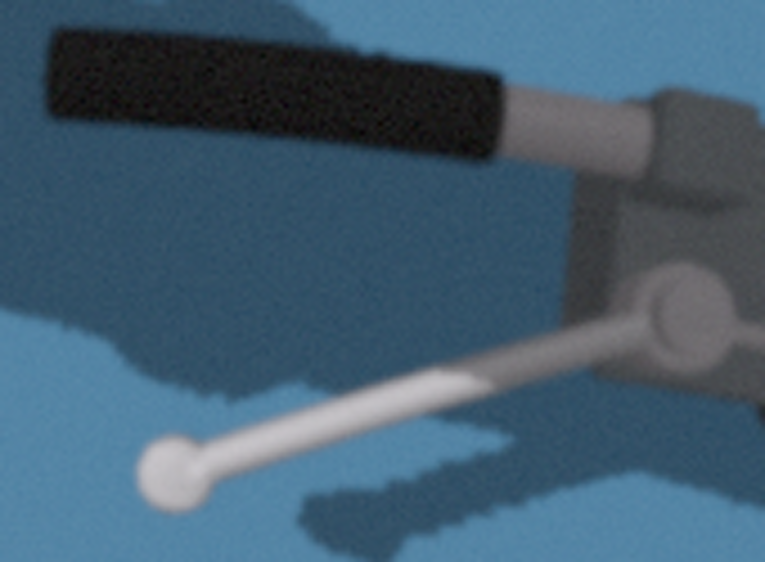

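```bash
python3 -m handwheel '10 -8 30 0 0 0 0;20 -8 70 0 0 0 0;29 -8 110 0 0 0 0;29 -8 140 0 0 0 0;29 -8 165 0 0 0 0;29 -8 185 0 0 0 0;29 -8 200 0 0 0 0;29 -8 203 0 0 0 0;29 -8 203 0 0 0 0' 60
python3 - <<'E'
from h import *
from bench import grab_frame
plan([(.486,-.306,.048),(.486,-.266,.048)])
f=grab_frame("wrist"); cv2.imwrite("pics/w2.png",f["pixels"][:,:,::-1])
f=grab_frame("top"); cv2.imwrite("pics/t2.png",cv2.resize(f["pixels"][130:310,330:530,::-1],None,fx=3,fy=3,interpolation=2))
E
```

```text
clock: 4.35
tcp_pos: [0.4907, -0.3383, 0.0477]
orientation: [3.139, -0.123, 0.001]
contact_force: [0.4, -0.5, 0.1]
grip_width: -0.0
t 4.35 tcp [ 0.4907 -0.3383  0.0477] yaw -4.5 z [ 0.001 -0.    -1.   ] F [ 0.43 -0.46  0.08] q [ 0.11  0.64  0.53  1.91 -0.48  0.72  0.84] g -0.0
[ -7.2 -31.8  -0.3] turnz None
[-10.4 -71.7  -0.3] turnz None
```

View pics/w2.png

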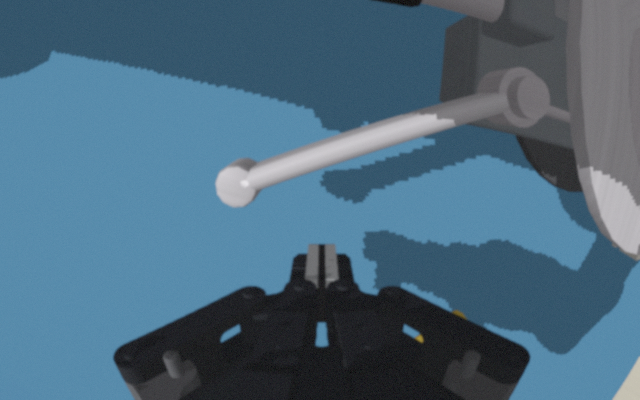

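View pics/t2.png

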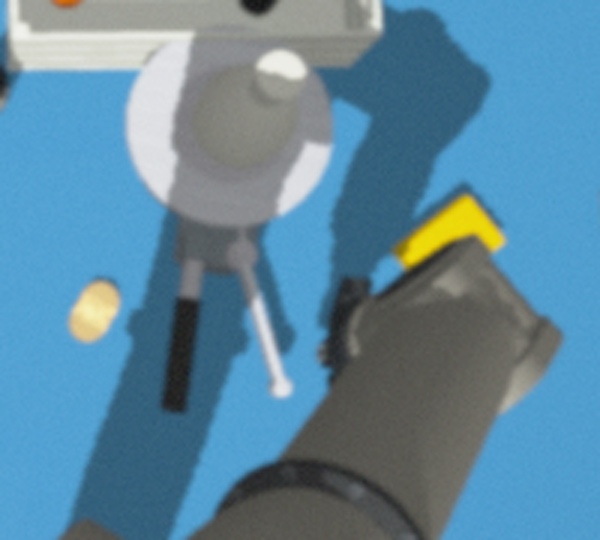

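Fingertips (322,250) are outside the lever, level with its outer third. Press gradually.

```bash
python3 -m handwheel '-4 -10 0 0 0 0 0;-6 -20 0 0 0 0 0;-7 -30 0 0 0 0 0;-8 -36 0 0 0 0 0;-8 -42 0 0 0 0 0;-8 -48 0 0 0 0 0;-8 -54 0 0 0 0 0;-8 -60 0 0 0 0 0;-8 -60 0 0 0 0 0' 60
python3 - <<'E'
from h import *
from bench import grab_frame
plan([(.486,-.266,.048)])
f=grab_frame("wrist"); cv2.imwrite("pics/w3.png",f["pixels"][:,:,::-1])
E
```

```text
clock: 5.58
tcp_pos: [0.4867, -0.2778, 0.0473]
orientation: [3.139, -0.123, -0.001]
contact_force: [-2.7, -3.2, 1.1]
grip_width: 0.0
t 5.575 tcp [ 0.4867 -0.2778  0.0473] yaw -4.5 z [-0.001 -0.    -1.   ] F [-2.71 -3.19  1.07] q [ 0.    0.6   0.53  2.   -0.48  0.67  0.76] g 0.0
[ -1.7 -11.7  -0.7] turnz None
```

View pics/w3.png

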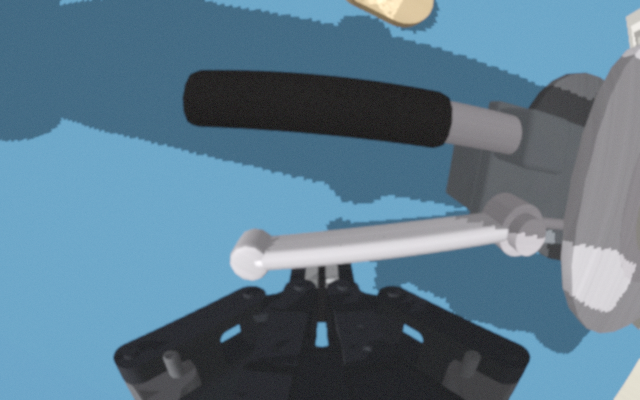

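The lever is partly in, its tip at (247,255), with the fingers on its outer face. Continue in small steps.

```bash
python3 -m handwheel '0 -2 0 0 0 0 0;0 -4 0 0 0 0 0;0 -6 0 0 0 0 0;0 -8 0 0 0 0 0;0 -8 0 0 0 0 0' 60;python3 -m handwheel '0 -1 0 0 0 0 0;0 -2 0 0 0 0 0;0 -2 0 0 0 0 0' 60;python3 -m handwheel '0 -1 0 0 0 0 0;0 -2 0 0 0 0 0;0 -2 0 0 0 0 0' 60
```

```text
clock: 6.25
tcp_pos: [0.4869, -0.2704, 0.0472]
orientation: [3.139, -0.124, -0.002]
contact_force: [-3.6, -4.8, 1.7]
grip_width: 0.0
clock: 6.62
tcp_pos: [0.4869, -0.2686, 0.0473]
orientation: [3.138, -0.125, -0.002]
contact_force: [-4.1, -4.6, 1.4]
grip_width: -0.0
clock: 7.0
tcp_pos: [0.487, -0.2667, 0.0472]
orientation: [3.138, -0.125, -0.002]
contact_force: [-3.4, -5.6, 1.9]
grip_width: -0.0001
```

```bash
for i in 1 2 ; do python3 -m handwheel '0 -1 0 0 0 0 0;0 -1 0 0 0 0 0' 60 | grep -E 'tcp|force'; done;  python3 -m handwheel '0 -1 0 0 0 0 0;0 -1 0 0 0 0 0' 60 | grep -E 'tcp|force'
```

```text
tcp_pos: [0.4871, -0.2659, 0.0472]
contact_force: [-4.3, -4.9, 0.4]
tcp_pos: [0.4871, -0.2657, 0.0473]
contact_force: [-4.4, -6.9, -0.6]
tcp_pos: [0.4871, -0.2656, 0.0473]
contact_force: [-4.3, -10.6, -2.2]
```

Position stalls at y=-0.2656 (predicted stop -0.266) while force rises. That is the stop; hold and check.

```bash
python3 -m handwheel '0 0 0 0 0 0 0;0 0 0 0 0 0 0;0 0 0 0 0 0 0;0 0 0 0 0 0 0' 60
python3 - <<'E'
from h import *
from bench import grab_frame
plan([])
f=grab_frame("wrist"); cv2.imwrite("pics/w4.png",f["pixels"][:,:,::-1])
np.save("w4.npy",f,allow_pickle=True)
f=grab_frame("top"); cv2.imwrite("pics/t4.png",cv2.resize(f["pixels"][130:310,330:530,::-1],None,fx=3,fy=3,interpolation=2))
E
```

```text
clock: 8.25
tcp_pos: [0.4871, -0.2656, 0.0473]
orientation: [3.136, -0.127, -0.001]
contact_force: [-4.3, -9.8, -1.6]
grip_width: -0.0001
t 8.25 tcp [ 0.4871 -0.2656  0.0473] yaw -4.6 z [-0.001 -0.003 -1.   ] F [-4.35 -9.77 -1.65] q [-0.02  0.59  0.54  2.01 -0.48  0.66  0.74] g -0.0001
```

View pics/w4.png

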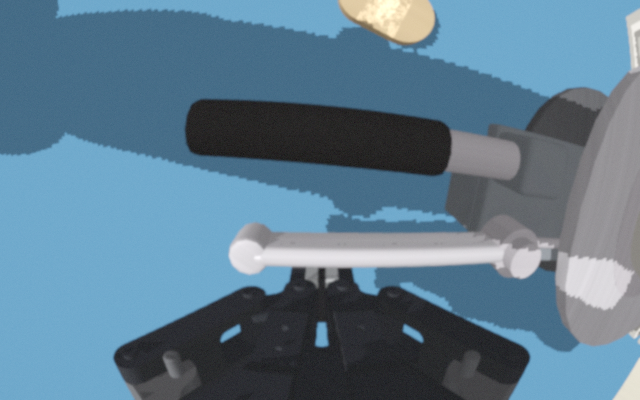

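View pics/t4.png

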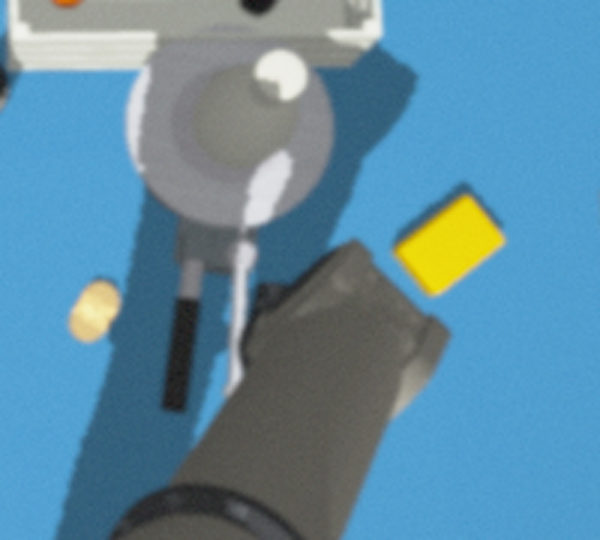

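The lever is nearly parallel to the bar, with its tip at (248,252) and pivot at (518,255). The vase hasn't moved. Next: confirm the angle, hold a full second, then release.

```bash
python3 - <<'E'
from h import *
w=np.load("w4.npy",allow_pickle=True).item()
a=cv2.resize(w["pixels"][190:300,210:560,::-1],None,fx=2.2,fy=2.2,interpolation=2);cv2.imwrite("pics/w4c.png",a)
P=np.array([.581,-.259]);
for u,v in((248,253),(250,250)):
    T=atz(w,u,v,.077,True)[:2]; d=P-T; print(T,np.linalg.norm(d),np.arctan2(.0308,.122)-np.arctan2(d[1],d[0]))
for th in(0.3,.34):
    an=np.arctan2(.0308,.122)-th; print(th,proj(w,[*(P-.125*np.array([np.cos(an),np.sin(an)])),.077],True),proj(w,[*P,.077],True))
E
python3 -m handwheel '0 -0.5 0 0 0 0 0;0 -0.5 0 0 0 0 0;0 -0.5 0 0 0 0 0;0 -0.5 0 0 0 0 0;0 -0.5 0 0 0 0 0;0 -0.5 0 0 0 0 0;0 -0.5 0 0 0 0 0;0 -0.5 0 0 0 0 0'
```

```text
[ 0.45770105 -0.24531351] 0.12405624105968739 0.3578416377784214
[ 0.45880597 -0.2439773 ] 0.12311402261205939 0.36961922400647096
0.3 [247.4784911  267.96496496] [517.25950162 253.86394118]
0.34 [246.21774849 257.61198583] [517.25950162 253.86394118]
clock: 9.35
tcp_pos: [0.4871, -0.2656, 0.0474]
orientation: [3.135, -0.128, -0.0]
contact_force: [-4.4, -11.6, -1.6]
grip_width: 0.0002
```

View pics/w4c.png

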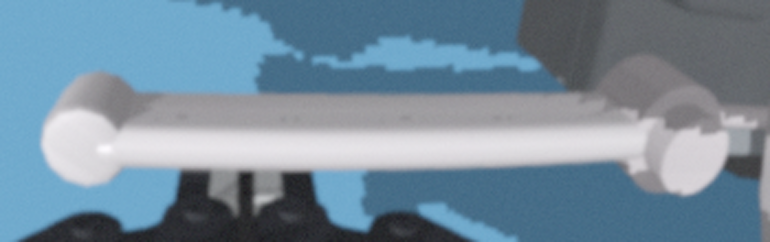

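The top of the tip is at (248,257), matching the projection for 0.34 rad, so the lever was held well over 1 s at about 12 N. Now release.

```bash
python3 -m handwheel '0 10 0 0 0 0 0;0 20 0 0 0 0 0;0 32 0 0 0 0 0;0 44 0 0 0 0 0;1 56 0 0 0 0 0;1 62 0 0 0 0 0;1 62 0 0 0 0 0;1 62 0 0 0 0 0;1 62 0 0 0 0 0'
python3 - <<'E'
from h import *
from bench import grab_frame
plan([])
f=grab_frame("wrist"); cv2.imwrite("pics/w5.png",f["pixels"][:,:,::-1])
P=np.array([.581,-.259]);
for th in(0,.05):
    an=np.arctan2(.0308,.122)-th; print(th,proj(f,[*(P-.125*np.array([np.cos(an),np.sin(an)])),.077],True),proj(f,[*P,.077],True))
E
```

```text
clock: 10.48
tcp_pos: [0.4846, -0.3235, 0.0472]
orientation: [-3.139, 0.122, 0.0]
contact_force: [-0.3, 0.1, 0.1]
grip_width: 0.0001
t 10.475 tcp [ 0.4846 -0.3235  0.0472] yaw -4.4 z [-0.     0.001 -1.   ] F [-0.35  0.09  0.11] q [ 0.09  0.62  0.53  1.94 -0.48  0.7   0.83] g 0.0001
0 [253.67186466 221.41108961] [534.258462   131.45832075]
0.05 [248.07940059 207.1072625 ] [534.258462   131.45832075]
```

View pics/w5.png

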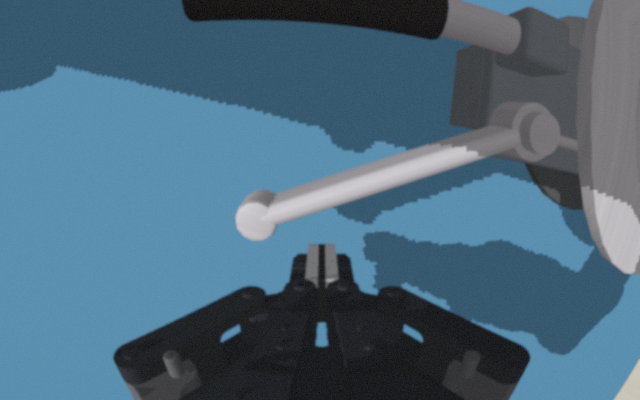

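The lever is fully out, with its tip at (255,221) against (254,221) predicted for 0 rad, and no contact. Press again.

```bash
python3 -m handwheel '0 -10 0 0 0 0 0;0 -18 0 0 0 0 0;0 -25 0 0 0 0 0;0 -32 0 0 0 0 0;0 -39 0 0 0 0 0;0 -45 0 0 0 0 0;0 -50 0 0 0 0 0;0 -54 0 0 0 0 0;0 -57 0 0 0 0 0;0 -59 0 0 0 0 0;0 -61 0 0 0 0 0;0 -62 0 0 0 0 0'; python3 -m handwheel '0 0 0 0 0 0 0;0 0 0 0 0 0 0;0 0 0 0 0 0 0;0 0 0 0 0 0 0;0 0 0 0 0 0 0;0 0 0 0 0 0 0'
python3 - <<'E'
from h import *
from bench import grab_frame
plan([])
f=grab_frame("wrist"); cv2.imwrite("pics/w6.png",f["pixels"][:,:,::-1])
P=np.array([.581,-.259]);
for th in(0.3,.34):
    an=np.arctan2(.0308,.122)-th; print(th,proj(f,[*(P-.125*np.array([np.cos(an),np.sin(an)])),.077],True))
f=grab_frame("top"); cv2.imwrite("pics/t6.png",f["pixels"][:,:,::-1])
E
```

```text
clock: 12.02
tcp_pos: [0.4879, -0.2656, 0.0474]
orientation: [3.134, -0.127, -0.0]
contact_force: [-4.2, -13.3, -2.7]
grip_width: 0.0001
clock: 12.78
tcp_pos: [0.4879, -0.2657, 0.0474]
orientation: [3.134, -0.128, -0.001]
contact_force: [-4.3, -11.5, -1.8]
grip_width: 0.0003
t 12.775 tcp [ 0.4879 -0.2657  0.0474] yaw -4.7 z [-0.001 -0.004 -1.   ] F [ -4.28 -11.47  -1.75] q [-0.03  0.59  0.54  2.01 -0.47  0.66  0.74] g 0.0003
0.3 [245.72573547 267.96179552]
0.34 [244.43303921 257.63127116]
```

View pics/w6.png

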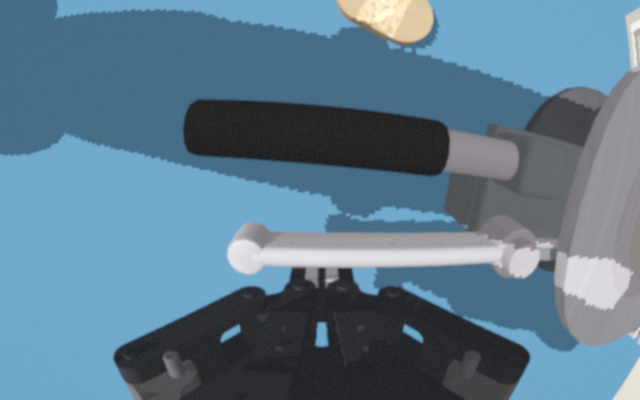

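View pics/t6.png

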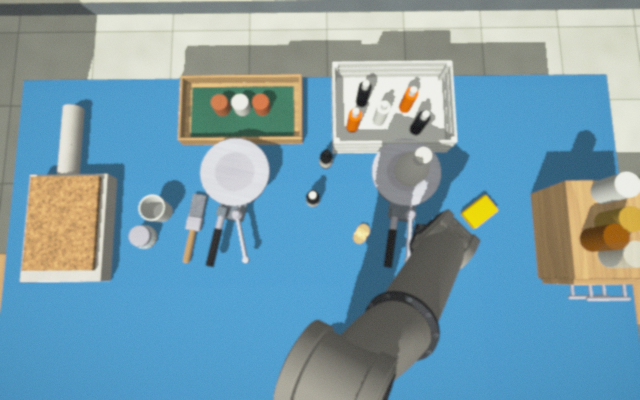

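The lever is at its stop again (tip ~(245,256)). In the top view the vase (412,165), spare lever (240,235), bottles, cut-out and sponge are where they started.

```bash
python3 -c "
from bench import workorder
print(workorder.hand_in())"
```

```text
the job is handed in; nothing more can be done
None
```

I pressed the vase turntable's brake lever in to its stop from its outer side with closed fingers. I held it there for over a second, let it spring fully back out, then pressed it in again. I handed the job in while holding it there, at about 12.8 s on the clock.

- **At the stop:** the finger position stalled at y = -0.2656 m on the first press and -0.2657 m on the second. On both presses the lever tip in the wrist image matched 0.34 rad to within a couple of pixels. The final steady push was about 12 N, with a brief reading of about 14 N as the second press arrived.
- **Release between presses:** the tip in the image matched 0 rad within about a pixel, and the contact force was near zero.
- **Everything else:** the last top view showed the vase, the other turntable's lever and the loose items where they started. I judged that by eye rather than measuring it.
- **Disagreement:** the first rough pixel readings of the pressed lever gave 0.36–0.37 rad, which is past the stop. An enlarged crop put it at 0.34 rad. No check failed.

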